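# Click the salt grinder's collar round to the yellow dot

### The job

Set the salt grinder on the red tray to the marked grind: lay a fingertip on its knurled aluminium collar and turn it counter-clockwise (seen from above) by friction until it clicks in with its white line at the yellow dot, without running on past that click. Do not grip or straddle the collar or lift the grinder: leave it standing in its dock, and leave the sugar bowl, shakers, jar and everything else where they stand.

Things in the scene. Friction and masses are not known exactly. Their poses are not given: they have to be found in the camera images.
- grinder: Squat wooden salt grinder, about 1 kg, loose. Square foot 84 x 84 x 16 mm, held with 1.5 mm play in a rubber dock (104 mm square, walls 14 mm above the foot's underside) fixed on the tray, so it cannot spin. On top a dark steel scale disc 100 mm across, its top 56 mm above the origin, then the collar. Origin: centre of the underside, 9 mm above the work surface; z up; +x points to the yellow dot.
- collar (a joint): Collar angle (rad) about the vertical, growing counter-clockwise from above; 0 = white line at the yellow dot. Detents every 0.524 rad: it rests near -1.05, -0.52, 0, 0.52 and, let go within 0.2 rad of a detent, snaps in by itself. It starts one or two clicks short of the dot (about -0.52 or -1.05). 0.03 N m gets it over a click; stops at -1.9 and 1.9.
- collar_top (a point): Centre of the collar's flat top, on its axis, 88 mm above the work surface; x along the white line. The collar is a rigid disc 73 mm across, 22 mm high, with ribbed aluminium rim and black rubber top. A fingertip pressed down on the top with 7 to 20 N (it slips under lighter touch), 24 mm from the axis, carries it round when moved in an arc about the axis.
- pointer (a point): Outer end of the white line on the collar's top, 35.5 mm from the axis; the line is 30 mm long and 4 mm wide.
- yellow_dot (a point): Yellow dot, 12 mm across, on the scale disc that sticks out under the collar, 43 mm from the axis and 23 mm below the collar's top; the other click places have small grey dots.
- sugar_bowl: White ceramic sugar bowl with blue clipped lid, 78 mm across, 86 mm high, loose on the tray. Origin: centre of its underside. Leave alone.
- shaker_a: Aluminium shaker, 48 mm across, 82 mm high, loose on the tray; origin at the underside. Leave alone.
- shaker_b: Second such shaker, 48 mm across, 82 mm high, loose on the tray; origin at the underside. Leave alone.
- cinnamon_jar: Amber glass jar with wooden cap, 54 mm across, 95 mm high, loose on the tray; origin at the underside. Leave alone.
- mug: Blue mug, 80 mm across, 90 mm high, right of the tray, loose; origin at the underside. Leave alone.
- spoon: Spoon lying on the surface left of the tray, loose. Leave alone.
- egg_timer: Yellow egg timer, 64 mm across, 56 mm high, left of the tray, loose; origin at the underside. Leave alone.
- tray: Red metal tray 360 x 480 mm, rim 24 mm high, floor 5 mm, fixed; origin: centre of its underside, the 480 mm side along y. The dock with the grinder stands near its middle, two small things near each short end, none over 102 mm above the work surface.
There are look-alikes about, which are no part of the job. What is shaped like the grinder but green is not meant.

How it is judged (in metres and radians):
On the way:
1. a finger presses on the collar, short of the last click (contact force between the fingers and grinder above 0.5 N and value of joint collar below -0.3 rad), for 0.1 s.
At the end, for the whole second after the job is handed in: The collar rests in the click at the yellow dot (within 0.1 rad), the grinder stands upright in its dock (moved under 12 mm, tilted under 0.06 rad), and nothing else has moved 20 mm (value of joint collar between -0.1 and 0.1 rad and velocity of joint collar between -0.1 and 0.1 rad/s and distance of grinder from where it was at the start of the episode below 0.012 m and angle between grinder's own z axis and vertical below 0.06 rad and distance of each of sugar_bowl, shaker_a, shaker_b, cinnamon_jar, mug, spoon, egg_timer from where it was at the start of the episode below 0.02 m); the robot touches nothing.
It fails at once if the collar runs on past the yellow dot towards the next click (over 0.40 rad) (value of joint collar above 0.4 rad).
It fails at once if the grinder is lifted more than 8 mm, tipped or pushed out of its dock (height (world z) of grinder above 0.017 m or angle between grinder's own z axis and vertical above 0.15 rad or distance of grinder from where it was at the start of the episode above 0.02 m).
It fails at once if the hand straddles the collar as if to grip it (horizontal distance between the grasp point and collar_top below 0.025 m and z of the grasp point in the frame of collar_top below 0.008 m).
It fails at once if a bystander is moved 20 mm or more, or lifted (distance of any of sugar_bowl, shaker_a, shaker_b, cinnamon_jar, mug, spoon, egg_timer from where it was at the start of the episode above 0.02 m).
It also fails if it takes over 32 s, if anything falls off the work surface, if the arm or the gripper's body presses on something with over 40 N, if the wrist force passes 120 N, or if a joint passes its speed limit or range.

### The arm

A 7-joint arm with a two-finger parallel gripper is mounted at the origin on the work surface. World frame = base frame: x ahead of the robot, y to its left, z up, the work surface at z = 0. Lengths are in mm, angles in degrees, forces in N, time in s.
With the tool pointing down it reaches from about 425 to 825 mm from the base axis. Payload 3.6 kg.
Tool frame: the origin (TCP) lies at the very end of the fingers, on their centre line; the grasp point (between the pads) lies 19 mm behind it; z points along the fingers, y is the direction in which the jaws open and shut (so a half turn about z gives the same grasp; the last joint's range is limited). The gripper opens to 85 mm and grips with 20 to 120 N. Pads are 22 mm wide; open, the fingers measure 114 mm over their backs; the gripper's body (76 mm by 85 mm) begins 54 mm behind the grasp point. The pads swing forward as they close: fully open they stand 13 mm farther back than shut.
Start: joints at [-72.909, 35.231, -0.722, 81.555, 0.464, 63.22, -2.315], TCP at [207.394, 615.996, 231.297] pointing down, gripper open.
Joint ranges: [-178.69, 178.69], [-17.37, 117.87], [-77.05, 75.6], [15.02, 138.74], [-78.02, 258.01], [0.78, 113.62], [-162.83, 162.83]. Speed limits (degrees/s): [159.86, 159.86, 180, 180, 180, 180, 180].

### API

Orientations are given as a 3x3 rotation matrix whose columns are the frame's x, y, z axes.
In Python, from rig import status, cams, env gives the robot as it stands.
- The arm moves only by the tool servo_tool, never from a script. Its argument "plan" is a list of rows, each a list of 2 entries, a list of its own where there are three numbers: the shift along the world's x, y, z in cm, then the turn about the world's z in rad. A call has exactly 10 rows; each row shifts and turns the pose as measured when the row begins; what a row does not reach is not made up. A row lasts 1/12 s, in which the tool goes at most 41.7 mm and 7.16 degrees, less where a joint would pass 70% of its speed; a pose out of reach is approached as far as the arm can. A call with a gripper value outside its range is refused whole. "hand" is the finger opening in cm, from 0 to 8.54, set as the call begins (left out, the last holds). The fingers move at their own pace and stop on an object; "squeeze" is the grip in N (left out, the last holds). Time passes only in rows, so rows that do not move let the fingers close, or fill a call up. It gives the time, the measured TCP pose, the force and the opening at its end, in the units of the state.
- status.get_obs(): the state, without advancing time (a new reading comes with each control period).
- cams.get_image(name): name is "scene" or "top" or "wrist"; returns a dict with "pixels" (400x640x3 uint8, red, green, blue), "mtx" (3x3 intrinsics, pixels), "k1" (the pictures are not rectified: a ray, as slopes to the right and down, at radius r is drawn at 1 + k1 r^2 times it, then the intrinsics apply), "pose" (4x4, takes a point from camera to world coordinates). Camera axes: x right, y down, z forward; pixel columns grow to the right and rows downward; lengths in mm; the calibration is good to about 2 mm. A picture is of the moment at which its call begins. There is no depth.
- env.job_done(): hands the job in, once; it reports no verdict.
The state is a dict: "time": time; "joint_pos": joint angles; "joint_vel": joint speeds; "joint_efforts": joint torques, N m; "position": TCP position; "eef_rot": TCP orientation; "wrist_force": force on the tool from outside, world axes, zero at the start; "torque": the same for the moment, N m; "opening": finger opening in mm.
Only numpy, scipy, OpenCV 4.12 (cv2) and the standard library are available. Lean on these libraries where they do the work, as an engineer would, in place of code of your own. Each camera call takes 0.05 s, during which the arm holds its last target.

## Working session

There is one attempt and no reset: what is moved stays moved. The work goes in short steps, Python scripts to look and compute and a tool call to move; the robot and the scene stay as the last step left them, time stands still between calls to the robot, and variables do not carry over. Pictures are saved under pics/ and viewed, and the job is handed in when it is done.

Besides the shell and the picture viewer there is one more tool, called after "Call:" as name(argument=value, ...) on one line, values as JSON. servo_tool: Moves the arm, as the interface text tells. Its arguments: {"type":"object","properties":{"plan":{"type":"array","items":{"type":"array"}},"hand":{"type":"number"},"squeeze":{"type":"number"}},"required":["plan"]}

```bash
mkdir -p pics; ls
cat > h.py <<'E'
import numpy as np,cv2,json
from rig import status,cams,env
def shot(n,f):
    d=cams.get_image(n); cv2.imwrite(f'pics/{f}.png',cv2.cvtColor(d['pixels'],cv2.COLOR_RGB2BGR))
    np.savez(f'pics/{f}.npz',**{k:np.array(d[k]) for k in d}); return d
def load(f): return dict(np.load(f'pics/{f}.npz'))
def undist(d,u,v):
    K=d['mtx']; x=(u-K[0,2])/K[0,0]; y=(v-K[1,2])/K[1,1]; k=float(d['k1'])
    rd=np.hypot(x,y); r=rd
    for _ in range(50): r=rd/(1+k*r*r)
    s=r/rd if rd>0 else 1
    return x*s,y*s
def at(d,u,v,z):
    x,y=undist(d,u,v); P=d['pose']; r=P[:3,:3]@np.array([x,y,1]); o=P[:3,3]
    return o+r*(z-o[2])/r[2]
def proj(d,p):
    P=d['pose']; c=P[:3,:3].T@(np.array(p)-P[:3,3]); x,y=c[:2]/c[2]; s=1+float(d['k1'])*(x*x+y*y)
    K=d['mtx']; return K[0,0]*x*s+K[0,2],K[1,1]*y*s+K[1,2]
E
python3 - <<'E'
from h import *
for n in ['scene','top','wrist']: d=shot(n,n+'0'); print(n,d['pose'][:3,3],d['k1'])
o=status.get_obs(); print(o)
E
```

```text
pics
scene [1599.43068285  592.62789504  858.62708037] -0.019378399165099695
top [ 254.95187461  -27.89010054 1995.8236688 ] -0.027033766159730317
wrist [129.14721279 641.61982267 371.93773344] -0.07582957889836342
{'time': 0.15, 'joint_pos': array([-72.90970065,  35.27760906,  -0.72077716,  81.61937809,
         0.46439612,  63.22176668,  -2.31413529]), 'joint_vel': array([ 0.00833457, -0.1324805 , -0.09393842, -0.31722504,  0.06629997,
       -0.06715915, -0.01866058]), 'joint_efforts': array([ 5.74564838e-04, -4.69659090e+01,  2.59512691e-01, -1.71250838e+01,
        1.00254250e-02,  7.06795341e-03,  2.89602292e-05]), 'position': array([207.23421104, 615.45613597, 230.39701607]), 'eef_rot': array([[-9.47735372e-01,  3.19056894e-01, -6.02417985e-04],
       [ 3.19057459e-01,  9.47733407e-01, -1.93047169e-03],
       [-4.49986521e-05, -2.02178226e-03, -9.99997955e-01]]), 'wrist_force': array([-0.02728497,  0.10413917,  0.01702811]), 'torque': array([ 0.00286898, -0.01836011, -0.02202182]), 'opening': 85.79265925990984}
```

View pics/scene0.png

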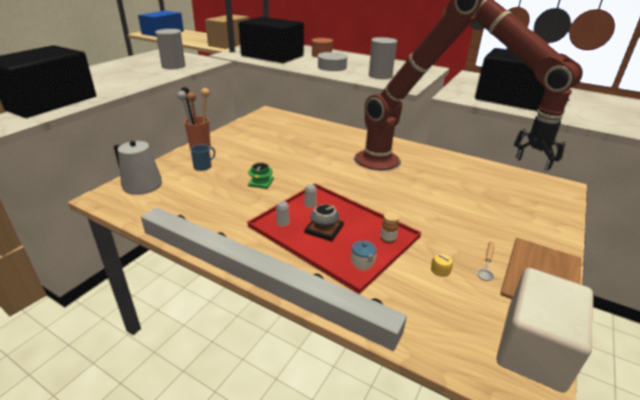

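View pics/top0.png

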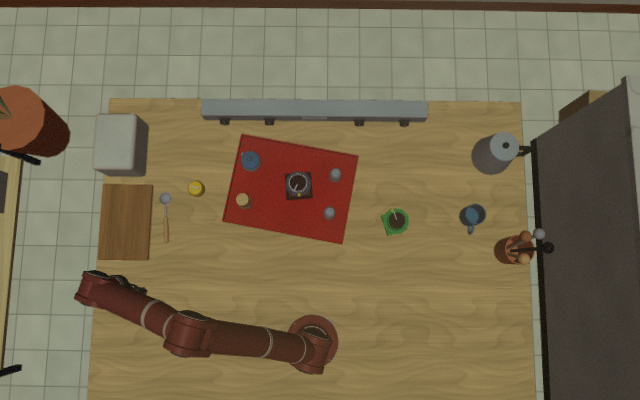

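View pics/wrist0.png

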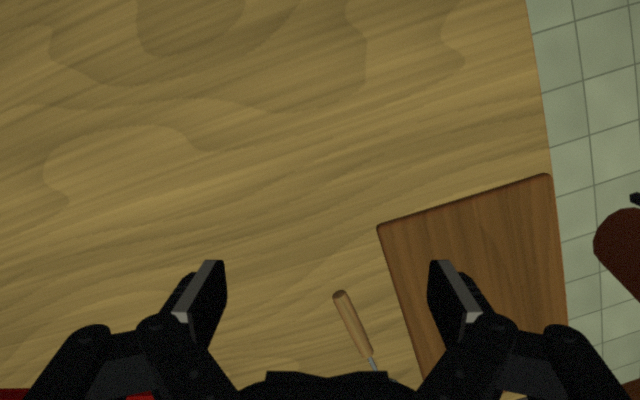

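The top view shows two grinders. The one at about (298,184) sits in a dock on the red tray. The one at (396,221) is green and off the tray, so it is the look-alike. I'll confirm the tray one in an enlarged crop.

Run:
```python
from h import *
d=load('top0')
im=cv2.imread('pics/top0.png')
a=cv2.resize(im[155:215,260:340],None,fx=9,fy=9,interpolation=cv2.INTER_CUBIC)
cv2.imwrite('pics/top0c.png',a)
print(at(d,298,184,88),at(d,299,195,65))
for n,uv,z in [('sugar',(250,160),86),('jar',(242,200),95),('sa',(335,174),82),('sb',(329,213),82),('timer',(196,188),56),('mug',(473,214),90),('green',(396,221),80)]: print(n,at(d,*uv,z))
```

```text
[593.50909199  57.17618519  88.        ] [554.5733911  53.6891381  65.       ]
sugar [686.24513276 243.81714146  86.        ]
jar [528.86818948 268.19195999  95.        ]
sa [634.86426435 -84.24665234  82.        ]
sb [483.71603444 -62.03651928  82.        ]
timer [580.0194219  454.77432932  56.        ]
mug [ 483.45941449 -608.27156247   90.        ]
green [ 455.52396714 -316.68796836   80.        ]
```

View pics/top0c.png

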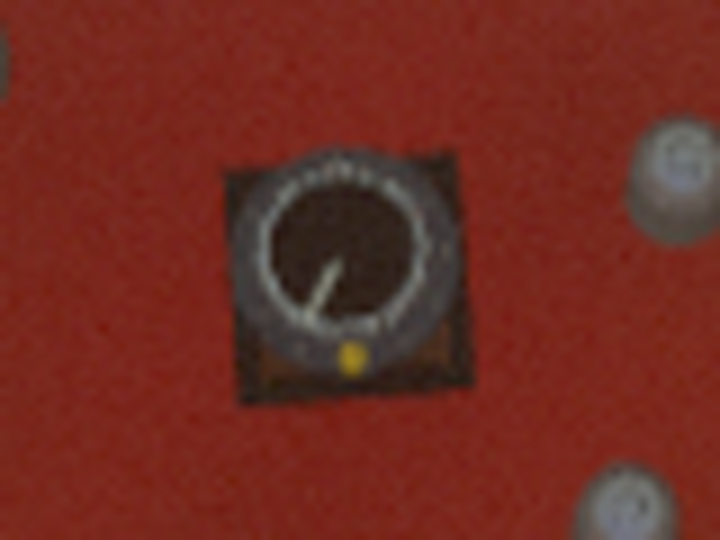

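Confirmed: the tray grinder has a brown wooden foot in a dark dock. Its yellow dot is at crop (352,358) and its white line points from (337,262) to (310,318), which looks like about one click short. Next I'll fly over with the fingers closed for a precise wrist look.

Run:
```python
from h import *
d=load('top0')
f=lambda x,y:(260+(x+.5)/9-.5,155+(y+.5)/9-.5)
c=at(d,*f(342,243),88); y=at(d,*f(352,358),65); a=at(d,*f(337,262),88); b=at(d,*f(310,318),88)
print(c,y,a,b, np.degrees(np.arctan2(*(y-c)[1::-1])),np.degrees(np.arctan2(*(b-a)[1::-1])),np.linalg.norm((y-c)[:2]),np.linalg.norm((b-c)[:2]))
w=load('wrist0'); print(w['pose'][:3,:3]); print(at(w,320,200,88),w['mtx'])
```

```text
[602.98722096  59.02138483  88.        ] [557.16297715  55.01306024  65.        ] [594.76964594  61.01788601  88.        ] [570.56781767  72.08506471  88.        ] -175.0009644454989 155.4260032147258 45.99921723895783 34.95250264969092
[[ 0.31850219  0.89919357  0.30001213]
 [ 0.94791844 -0.30124551 -0.10344939]
 [-0.00264371  0.31733589 -0.94830952]]
[224.15450205 603.08868152  88.        ] [[355.54003008   0.         326.49614311]
 [  0.         355.54003008 191.83090212]
 [  0.           0.           1.        ]]
```

Call:
servo_tool(plan=[[[1.95, -2.8, 0], 0], [[1.95, -2.8, 0], 0], [[1.95, -2.8, 0], 0], [[1.95, -2.8, 0], 0], [[1.95, -2.8, 0], 0], [[1.95, -2.8, 0], 0], [[1.95, -2.8, 0], 0], [[1.95, -2.8, 0], 0], [[1.95, -2.8, 0], 0], [[1.95, -2.8, 0], 0]], hand=0, squeeze=40)

```text
time: 0.98
position: [396.2, 329.2, 225.9]
eef_rot: [[-0.955, 0.298, -0.011], [0.298, 0.955, -0.001], [0.01, -0.005, -1.0]]
wrist_force: [0.9, -0.1, -0.2]
opening: -0.3
```

Call:
servo_tool(plan=[[[2.05, -2.7, 0.05], 0], [[2.05, -2.7, 0.05], 0], [[2.05, -2.7, 0.05], 0], [[2.05, -2.7, 0.05], 0], [[2.05, -2.7, 0.05], 0], [[2.05, -2.7, 0.05], 0], [[2.05, -2.7, 0.05], 0], [[2.05, -2.7, 0.05], 0], [[2.05, -2.7, 0.05], 0], [[2.05, -2.7, 0.05], 0]])

```text
time: 1.82
position: [606.7, 42.9, 229.5]
eef_rot: [[-0.955, 0.297, -0.016], [0.298, 0.955, -0.003], [0.014, -0.007, -1.0]]
wrist_force: [0.9, 0.7, 0.5]
opening: -0.1
```

Call:
servo_tool(plan=[[[0, 0, 0], 0], [[0, 0, 0], 0], [[0, 0, 0], 0], [[0, 0, 0], 0], [[0, 0, 0], 0], [[0, 0, 0], 0], [[0, 0, 0], 0], [[0, 0, 0], 0], [[0, 0, 0], 0], [[0, 0, 0], 0]])

```text
time: 2.65
position: [607.7, 37.1, 227.7]
eef_rot: [[-0.952, 0.304, -0.017], [0.304, 0.953, -0.007], [0.014, -0.012, -1.0]]
wrist_force: [-0.4, -0.2, -0.0]
opening: -0.2
```

Run:
```python
from h import *
o=status.get_obs(); print(o['time'],o['position'],o['joint_pos'],o['wrist_force'],o['eef_rot'])
shot('wrist','wrist1')
```

```text
2.65 [607.65342143  37.08759704 227.73800955] [-7.68311579 32.1370766   3.25426445 88.28584755 -1.59985104 60.64777067
 68.1737087 ] [-0.3845796  -0.15760519 -0.00129739] [[-0.95247682  0.30412403 -0.01721872]
 [ 0.3042817   0.95255362 -0.00736553]
 [ 0.01416172 -0.01225484 -0.99982462]]
```

View pics/wrist1.png

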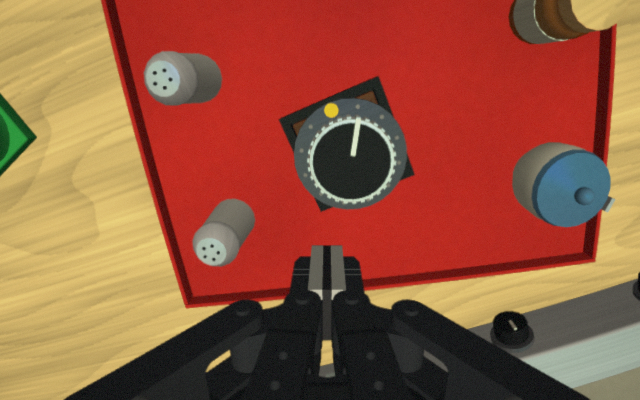

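The wrist view shows the grinder with its collar centre at about (351,161), the yellow dot at (332,110) and the white line from (353,155) to (358,120). The fingertips are at about (327,250). I'll measure these properly.

```bash
cat > meas.py <<'E'
from h import *
def meas(f,save=None,c0=(603,59)):
    d=load(f); im=d['pixels'].astype(int)
    R,G,B=im[...,0],im[...,1],im[...,2]
    cu,cv=proj(d,(*c0,88)); 
    # yellow dot
    m=((R>140)&(G>110)&(B<90)); n,l,s,c=cv2.connectedComponentsWithStats(m.astype(np.uint8))
    ks=[k for k in range(1,n) if np.hypot(*(c[k]-[cu,cv]))<90 and s[k,4]>20]
    k=max(ks,key=lambda k:s[k,4]); Y=at(d,*c[k],65); yp=c[k]
    # metric top view rectified at z=88, 0.25 mm/px, image right=+x, up=+y
    N=560; g=(np.arange(N)-N/2)*.25
    mp=np.array([[proj(d,(c0[0]+x,c0[1]-y,88)) for x in g] for y in g],np.float32)
    rec=cv2.remap(d['pixels'],mp[...,0],mp[...,1],cv2.INTER_LINEAR)
    if save: cv2.imwrite(f'pics/{save}.png',rec[...,::-1])
    return Y,yp,rec
E
python3 - <<'E'
from meas import *
Y,yp,rec=meas('wrist1','rec1'); print(Y,yp)
g=rec.min(2)
E
```

```text
[555.32701333  55.15438387  65.        ] [330.86857143 109.98285714]
```

View pics/rec1.png

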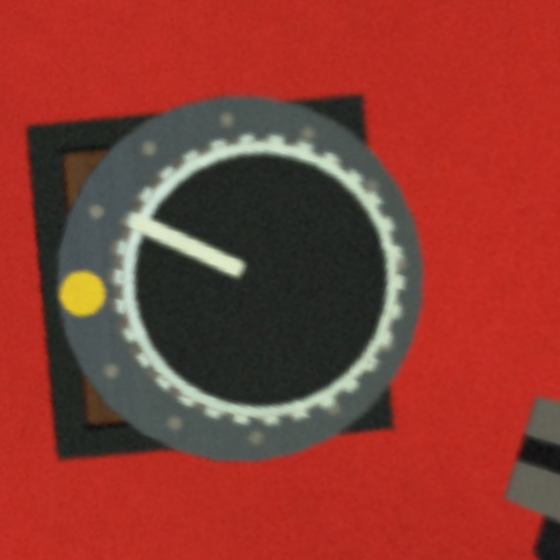

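The collar centre is at (598.1, 59.0). The dot lies 43.0 mm from it at 185.1°, which matches the given distance. The line is at 155.8°, so the collar is at about -0.51 rad, one click short. The TCP is already 24 mm from the axis at -66°, so I'll descend there.

Call:
servo_tool(plan=[[[0, 0, -2.0], 0], [[0, 0, -2.5], 0], [[0, 0, -2.5], 0], [[0, 0, -2.0], 0], [[0, 0, -1.5], 0], [[0, 0, -1.0], 0], [[0, 0, -0.5], 0], [[0, 0, 0], 0], [[0, 0, 0], 0], [[0, 0, 0], 0]])

```text
time: 3.53
position: [610.8, 37.8, 106.9]
eef_rot: [[-0.953, 0.304, -0.006], [0.304, 0.953, -0.006], [0.004, -0.008, -1.0]]
wrist_force: [-0.6, 0.3, 1.1]
opening: 0.2
```

Run:
```python
from h import *
o=status.get_obs(); print(o['time'],o['position'],o['wrist_force'])
d=shot('wrist','wrist2'); print(proj(d,o['position']),proj(d,(598.1,59,88)))
```

```text
3.5333 [610.82656484  37.76572808 106.92894309] [-0.63931573  0.29567232  1.09003544]
(np.float64(327.1970828519261), np.float64(264.93397755630934)) (np.float64(361.1878524960736), np.float64(211.57036853638706))
```

View pics/wrist2.png

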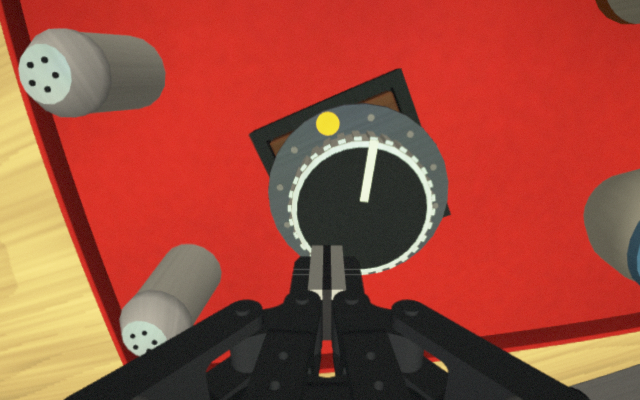

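Image and model agree: the TCP projects to (327,265) between the fingertips, and the collar disc is at about (363,207). Now I'll ease down until contact.

Call:
servo_tool(plan=[[[0, 0, -0.6], 0], [[0, 0, -0.5], 0], [[0, 0, -0.4], 0], [[0, 0, -0.2], 0], [[0, 0, -0.2], 0], [[0, 0, -0.2], 0], [[0, 0, -0.2], 0], [[0, 0, -0.2], 0], [[0, 0, -0.2], 0], [[0, 0, -0.2], 0]])

```text
time: 4.42
position: [616.1, 39.4, 88.1]
eef_rot: [[-0.953, 0.302, 0.009], [0.302, 0.953, -0.003], [-0.009, -0.0, -1.0]]
wrist_force: [-2.5, 0.4, 9.8]
opening: -0.0
```

Run:
```python
from h import *
o=status.get_obs(); print(o['time'],o['position'],o['wrist_force'])
d=shot('wrist','wrist3'); print(proj(d,o['position']),proj(d,(598.1,59,88)))
o=status.get_obs(); print(o['time'],o['position'],o['wrist_force'])
from meas import *
Y,yp,rec=meas('wrist3','rec3',(598,59)); print(Y,yp)
```

```text
4.4167 [616.10924435  39.37436972  88.12111393] [-2.53553442  0.44140033  9.8065795 ]
(np.float64(327.30182795719077), np.float64(265.03577235439514)) (np.float64(358.1319826440506), np.float64(218.01088419740293))
4.4667 [616.14917919  39.40408487  88.10307776] [-2.73633571 -0.50714045 10.3366376 ]Traceback (most recent call last):
  File "<stdin>", line 6, in <module>
  File "meas.py", line 9, in meas
    k=max(ks,key=lambda k:s[k,4]); Y=at(d,*c[k],65); yp=c[k]
ValueError: max() iterable argument is empty
```

```bash
sed -i 's/<90 and/<140 and/' meas.py
python3 - <<'E'
from meas import *
Y,yp,rec=meas('wrist3','rec3',(598,59)); print(Y,yp)
E
```

```text
[555.3499177   55.19259586  65.        ] [320.17162872 118.17513135]
```

View pics/rec3.png

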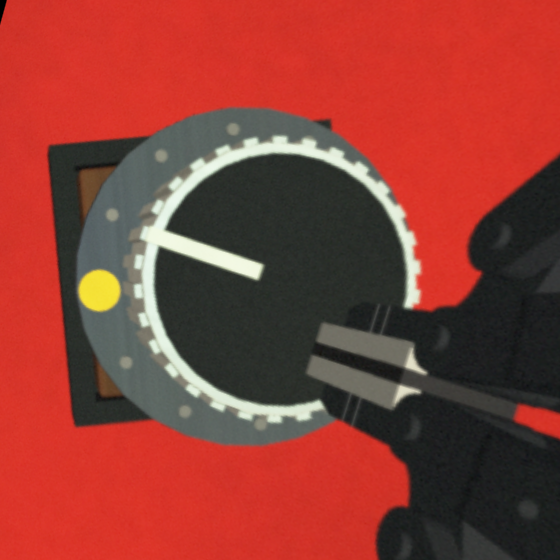

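The disc centre is unchanged at (598.2, 59.0). The line is at about 162.3°, so the collar is at about -0.40 rad: the finger holds it at 10 N and drifted slightly with it. It needs about 0.4 rad more, so I'll go in small arc rows.

Call:
servo_tool(plan=[[[0.06, 0.08, -0.2], 0.03], [[0.06, 0.08, -0.2], 0.03], [[0.05, 0.08, -0.2], 0.03], [[0.05, 0.08, -0.2], 0.03], [[0.04, 0.08, -0.2], 0.03], [[0.04, 0.09, -0.2], 0.03], [[0.04, 0.09, -0.2], 0.03], [[0.03, 0.09, -0.2], 0.03], [[0.03, 0.09, -0.2], 0.03], [[0.03, 0.09, -0.2], 0.03]])

```text
time: 5.3
position: [625.5, 50.7, 88.2]
eef_rot: [[-1.0, -0.009, 0.024], [-0.009, 1.0, 0.006], [-0.024, 0.006, -1.0]]
wrist_force: [-4.1, -1.3, 11.4]
opening: 0.0
```

Run:
```python
from meas import *
o=status.get_obs(); print(o['time'],o['position'],o['wrist_force']); r=o['position'][:2]-[598.2,59]; print(np.hypot(*r),np.degrees(np.arctan2(r[1],r[0])),o['eef_rot'][:,2])
shot('wrist','wrist4')
Y,yp,rec=meas('wrist4','rec4',(598,59)); print(Y,yp)
```

```text
5.3 [625.52522701  50.74267487  88.16854463] [-4.05169355 -1.27226658 11.42673439]
28.545602975491455 -16.814128198850486 [ 0.02426535  0.00571712 -0.99968921]
[555.36531643  55.03878472  65.        ] [337.5625     101.23141892]
```

View pics/rec4.png

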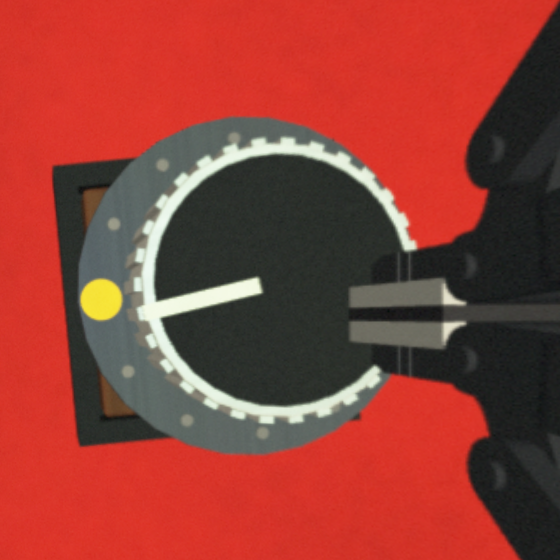

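The line is now at 193.2° and the dot at 185.1°, so the collar is at about +0.14 rad, inside the click's capture range. I'll ease it back a little, then lift straight off.

Call:
servo_tool(plan=[[[0, -0.15, -0.15], 0], [[0, -0.15, -0.1], 0], [[0, -0.05, 0.1], 0], [[0, 0, 1.0], 0], [[0, 0, 2.0], 0], [[0, 0, 2.0], 0], [[0, 0, 2.0], 0], [[0, 0, 1.0], 0], [[0, 0, 0], 0], [[0, 0, 0], 0]])

```text
time: 6.18
position: [624.6, 47.6, 173.4]
eef_rot: [[-1.0, -0.01, 0.023], [-0.01, 1.0, 0.006], [-0.024, 0.006, -1.0]]
wrist_force: [-0.2, -0.7, -0.0]
opening: 0.1
```

Run:
```python
from meas import *
o=status.get_obs(); print(o['time'],o['position'],o['wrist_force'])
shot('wrist','wrist5')
Y,yp,rec=meas('wrist5','rec5',(598,59)); print(Y,yp)
```

```text
6.1833 [624.57162873  47.5646949  173.39221881] [-0.19654119 -0.70371915 -0.02767424]
[555.30792156  55.12962569  65.        ] [337.94852941  90.36029412]
```

View pics/rec5.png

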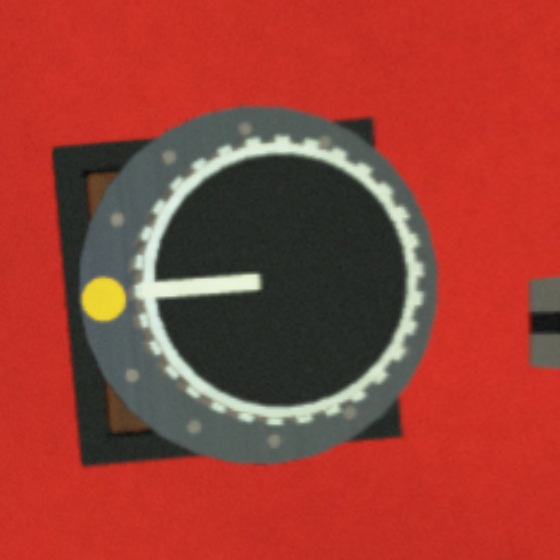

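View pics/wrist5.png

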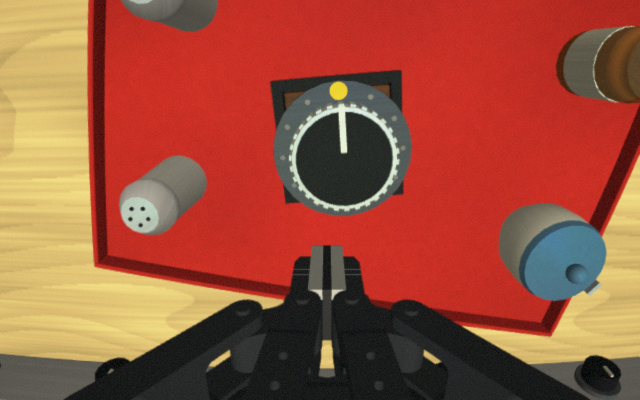

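The line now points at 184.6° and the dot at 185.1°, so the collar is at about -0.01 rad. The dot is still at (555.3, 55.1) and the fingers are clear. Handing in.

Run:
```python
from h import *
a=load('top0')['pixels'].astype(int); d=shot('top','top6')
m=np.abs(d['pixels']-a).max(2)>50
n,l,s,c=cv2.connectedComponentsWithStats(m.astype(np.uint8)); print([(s[k,4],c[k].round()) for k in range(1,n) if s[k,4]>8])
print(env.job_done())
```

```text
[(np.int32(78), array([306., 147.])), (np.int32(101), array([285., 163.])), (np.int32(237), array([309., 174.])), (np.int32(49), array([293., 187.])), (np.int32(24), array([305., 182.])), (np.int32(21), array([291., 203.])), (np.int32(40), array([300., 204.])), (np.int32(3016), array([306., 267.])), (np.int32(7343), array([179., 321.])), (np.int32(9), array([297., 316.])), (np.int32(13), array([326., 366.])), (np.int32(93), array([313., 371.]))]
the job is handed in; nothing more can be done
None
```

I set the salt grinder on the red tray to the marked grind and handed the job in; no verdict was reported. With the gripper closed, I pressed a fingertip on the collar's top at about 10 N. I turned it counter-clockwise by friction over one click, eased it back slightly and lifted off.

**Last checks:**
- **Collar:** the white line is at 184.6° and the yellow dot at 185.1°, so it sits about -0.01 rad from the click, with the fingers clear.
- **Grinder:** the yellow dot measured in the same place before and after (555.3, 55.1 mm), so the grinder has not shifted in its dock.
- **Everything else:** comparing overhead pictures from before and after showed changes only around the arm, gripper and grinder, which are in the way there. None were at the bystanders' positions.
- **Time:** about 6 s of the 32 s allowed.

**Two things did not go to plan:**
- The fingertip drifted in x. The collar had already moved to about -0.40 rad when I pressed, and the contact point crept out to about 28 mm from the axis.
- The turn went to about +0.14 rad before I eased it back, still inside the click's capture range and below the 0.4 rad limit.

The top camera put the collar centre 5 mm off the wrist camera's value. I used the wrist value because it matched the given 43 mm distance to the dot.

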